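# Swap and locate the parts in the tack-welding fixtures

### The arm

A 6-joint arm with a two-finger parallel gripper is mounted at the origin on a cart in front of the work surface, level with it; the furniture and walls round the work are solid. World frame = base frame: x ahead of the robot, y to its left, z up, the work surface at z = 0. Lengths are in m, angles in rad, forces in N, time in s.
With the tool pointing down it reaches from about 0.35 to 1 m from the base axis. Payload 7.1 kg.
Tool frame: the origin (TCP) lies at the very end of the fingers, on their centre line; the grasp point (between the pads) lies 19 mm behind it; y points along the fingers, x is the direction in which the jaws open and shut, and the axes are right-handed (so a half turn about y gives the same grasp; the last joint's range is limited). The gripper opens to 85 mm and grips with 20 to 120 N. Pads are 22 mm wide; open, the fingers measure 114 mm over their backs; the gripper's body (76 mm by 85 mm) begins 54 mm behind the grasp point. The pads swing forward as they close: fully open they stand 13 mm farther back than shut.
Start: joints at [1.231, 0.423, 1.63, -0, 1.089, -0.019], TCP at [0.197, 0.593, 0.231] pointing down, gripper open.
Joint ranges: [-3, 3], [-0.9, 2.11], [0.09, 2.58], [-1.31, 4.45], [0.11, 2.69], [-2.54, 2.54]. Speed limits (rad/s): [2.39, 2.39, 3.01, 3.14, 3.14, 3.14].

### API

Orientations are given as a rotation vector (axis times angle).
In Python, from workcell import env gives the robot as it stands. Calls block until the motion is done:
- env.reach(position, orientation): joint-space move of the TCP to a pose.
- env.line_to(position, attitude=None, velocity=0.15): straight line of the TCP; attitude=None keeps the orientation; velocity is the mean speed in m/s.
- env.move_j(angles): joint-space move.
- env.move_gripper(opening, force=None): opening from 0.0 (shut) to 1.0 (fully open); force is the grip in N (None keeps the last); returns when the fingers have stopped.
- env.wait(seconds).
- env.inverse_kinematics(position, orientation): joint angles nearest the present ones, or None.
- env.read_camera(name): name is "scene" or "top"; returns the picture (480x640x3 uint8, red, green, blue); there is no depth.
- env.calibration(name): a dict with "fx", "fy", "cx", "cy" (pixels), "k1" (the pictures are not rectified: a ray, as slopes to the right and down, at radius r is drawn at 1 + k1 r^2 times it, then the intrinsics apply), "R" (3x3) and "t" (3): a world point X has camera coordinates R X + t. Camera axes: x right, y down, z forward; pixel columns grow to the right and rows downward; lengths in m; the calibration is good to about 2 mm. A picture is of the moment at which its call begins. calibration takes no time and is no camera call.
A pose or a line that the arm cannot do raises env.IKError and nothing moves.
- env.job_done(): hands the job in, once; it reports no verdict.
Readings, each from a call of its own:
- env.read_t(): time.
- env.read_joints(): joint angles.
- env.read_joint_velocities(): joint speeds.
- env.read_effort(): joint torques, N m.
- env.read_tcp_pos(): TCP position.
- env.read_eef_rot(): TCP orientation.
- env.read_wrist_force(): force on the tool from outside, world axes, zero at the start.
- env.read_ft_torque(): the same for the moment, N m.
- env.read_grip_width(): opening from 0.0 (shut) to 1.0 (fully open).
Only numpy, scipy, OpenCV 4.12 (cv2) and the standard library are available. Lean on these libraries where they do the work, as an engineer would, in place of code of your own. Each camera call takes 0.05 s, during which the arm holds its last target. There are 200 camera calls.

### The job

Get the fixtures ready for tack welding: the long and the short bracket lie in each other's fixtures, so swap them, and load every tube leg that lies in front of the fixtures into a nest of its own in the leg fixture. Push each bracket and each leg fully home, flat on the base, its side against both dowels and its end against the end stop with no gap, and let go. Leave the tape measure, pliers and calliper where they are.

Things in the scene. Friction and masses are not known exactly. Their poses are not given: they have to be found in the camera images.
- long_bracket_mid (a point): Centre of the long steel bracket: base plate 130 mm (x) by 70 mm (y), 10 mm thick, with an upright web lengthwise along its middle, 12 mm thick (y), 60 mm long (x), rising 45 mm above the plate (55 mm in all), to grip from above. 0.4 kg, same either way round. The point is on the web's centre plane, 32 mm above the underside. Starts, not home, in the fixture of the other bracket.
- short_bracket_mid (a point): Centre of the short steel bracket: base plate 90 mm (x) by 70 mm (y), 10 mm thick, with an upright web lengthwise along its middle, 12 mm thick (y), 60 mm long (x), rising 45 mm above the plate (55 mm in all), to grip from above. 0.4 kg, same either way round. The point is on the web's centre plane, 32 mm above the underside. Starts, not home, in the fixture of the other bracket.
- long_fixture: Fixture for the long bracket, fixed on the table: aluminium base plate 154 mm (x) by 108 mm (y), 12 mm thick, with two upright steel dowels (12 mm diameter, 22 mm high over the base) on the +y side and an end stop block (14 mm thick, 44 mm wide, 22 mm high) at the +x end; -x and -y sides open. Origin under the base's centre, x along the part, y across it, z up.
- long_fixture_home (a point): Where the long bracket's centre point lies when it is fully home: flat on the base, long side against both dowels, end against the stop. 32 mm above the base's top, 44 mm above the table. Fixture axes. Dowel axes are 41 mm to +y of this point, at x = -45 and +45 mm from it; the end stop's face is 65 mm to +x.
- short_fixture: Fixture for the short bracket, fixed on the table: aluminium base plate 114 mm (x) by 108 mm (y), 12 mm thick, with two upright steel dowels (12 mm diameter, 22 mm high over the base) on the +y side and an end stop block (14 mm thick, 44 mm wide, 22 mm high) at the +x end; -x and -y sides open. Origin under the base's centre, x along the part, y across it, z up.
- short_fixture_home (a point): Where the short bracket's centre point lies when it is fully home: flat on the base, long side against both dowels, end against the stop. 32 mm above the base's top, 44 mm above the table. Fixture axes. Dowel axes are 41 mm to +y of this point, at x = -28 and +28 mm from it; the end stop's face is 45 mm to +x.
- leg_fixture: Fixture for the legs, fixed on the table: aluminium base plate 158 mm (x) by 262 mm (y), 12 mm thick, with three alike nests side by side, 82 mm apart in y. Each has two upright steel dowels (12 mm diameter, 22 mm high over the base) on the +y side and an end stop block (14 mm thick, 44 mm wide, 22 mm high) at the +x end; -x and -y sides open. Origin under the base's centre, x along the legs, y across them, z up.
- tube_0_mid (a point): Centre of a leg: square steel tube offcut, 40 x 40 mm section, 120 mm long along its own y, hollow and open at the ends, 0.28 kg, lying in front of the fixtures. All legs are alike and two or three are there; absent ones read None.
- tube_1_mid (a point): Centre of a leg: square steel tube offcut, 40 x 40 mm section, 120 mm long along its own y, hollow and open at the ends, 0.28 kg, lying in front of the fixtures. All legs are alike and two or three are there; absent ones read None.
- tube_2_mid (a point): Centre of a leg: square steel tube offcut, 40 x 40 mm section, 120 mm long along its own y, hollow and open at the ends, 0.28 kg, lying in front of the fixtures. All legs are alike and two or three are there; absent ones read None.
- nest_0 (a point): Nest 0 of the leg fixture (the one on the -y side): where a leg's centre lies when fully home: flat on the base, along x, side against both dowels, end against the stop. 20 mm above the base's top, 32 mm above the table. Fixture axes. Dowel axes are 26 mm to +y of this point, at x = -40 and +40 mm; the stop's face is 60 mm to +x.
- nest_1 (a point): Nest 1 of the leg fixture (the middle one): where a leg's centre lies when fully home: flat on the base, along x, side against both dowels, end against the stop. 20 mm above the base's top, 32 mm above the table. Fixture axes. Dowel axes are 26 mm to +y of this point, at x = -40 and +40 mm; the stop's face is 60 mm to +x.
- nest_2 (a point): Nest 2 of the leg fixture (the one on the +y side): where a leg's centre lies when fully home: flat on the base, along x, side against both dowels, end against the stop. 20 mm above the base's top, 32 mm above the table. Fixture axes. Dowel axes are 26 mm to +y of this point, at x = -40 and +40 mm; the stop's face is 60 mm to +x.
- tape_measure: Tape measure, 34x72x73 mm, a bystander standing on the table in front of the fixtures; leave it alone. Origin under its centre.
- pliers_red: Pliers lying on the table, 69x201x14 mm, a bystander; leave them alone. Origin under the centre.
- calliper: Calliper lying on the table, 63x220x6 mm, a bystander; leave it alone. Origin under the centre.
Not all that is in view belongs to the job. What is shaped like the part that bears tube_0_mid but red is not meant.

How it is judged:
At the end, for the whole second after the job is handed in: The long bracket is home in the long fixture, the short bracket in the short one and every leg present in a nest of the leg fixture: each within 2.5 mm of its home point along the part and across it, within 4 mm in height, and parallel to the dowel line within 0.035 rad (x of long_bracket_mid in the frame of long_fixture_home between -0.0025 and 0.0025 m and y of long_bracket_mid in the frame of long_fixture_home between -0.0025 and 0.0025 m and z of long_bracket_mid in the frame of long_fixture_home between -0.004 and 0.004 m and angle between the x axis of long_bracket_mid and the x axis of long_fixture_home, either way round below 0.035 rad and x of short_bracket_mid in the frame of short_fixture_home between -0.0025 and 0.0025 m and y of short_bracket_mid in the frame of short_fixture_home between -0.0025 and 0.0025 m and z of short_bracket_mid in the frame of short_fixture_home between -0.004 and 0.004 m and angle between the x axis of short_bracket_mid and the x axis of short_fixture_home, either way round below 0.035 rad and ((x of tube_0_mid in the frame of nest_0 between -0.0025 and 0.0025 m and y of tube_0_mid in the frame of nest_0 between -0.0025 and 0.0025 m and z of tube_0_mid in the frame of nest_0 between -0.004 and 0.004 m and angle between the y axis of tube_0_mid and the x axis of nest_0, either way round below 0.035 rad) or (x of tube_0_mid in the frame of nest_1 between -0.0025 and 0.0025 m and y of tube_0_mid in the frame of nest_1 between -0.0025 and 0.0025 m and z of tube_0_mid in the frame of nest_1 between -0.004 and 0.004 m and angle between the y axis of tube_0_mid and the x axis of nest_1, either way round below 0.035 rad) or (x of tube_0_mid in the frame of nest_2 between -0.0025 and 0.0025 m and y of tube_0_mid in the frame of nest_2 between -0.0025 and 0.0025 m and z of tube_0_mid in the frame of nest_2 between -0.004 and 0.004 m and angle between the y axis of tube_0_mid and the x axis of nest_2, either way round below 0.035 rad)) and ((x of tube_1_mid in the frame of nest_0 between -0.0025 and 0.0025 m and y of tube_1_mid in the frame of nest_0 between -0.0025 and 0.0025 m and z of tube_1_mid in the frame of nest_0 between -0.004 and 0.004 m and angle between the y axis of tube_1_mid and the x axis of nest_0, either way round below 0.035 rad) or (x of tube_1_mid in the frame of nest_1 between -0.0025 and 0.0025 m and y of tube_1_mid in the frame of nest_1 between -0.0025 and 0.0025 m and z of tube_1_mid in the frame of nest_1 between -0.004 and 0.004 m and angle between the y axis of tube_1_mid and the x axis of nest_1, either way round below 0.035 rad) or (x of tube_1_mid in the frame of nest_2 between -0.0025 and 0.0025 m and y of tube_1_mid in the frame of nest_2 between -0.0025 and 0.0025 m and z of tube_1_mid in the frame of nest_2 between -0.004 and 0.004 m and angle between the y axis of tube_1_mid and the x axis of nest_2, either way round below 0.035 rad)) and ((x of tube_2_mid in the frame of nest_0 between -0.0025 and 0.0025 m and y of tube_2_mid in the frame of nest_0 between -0.0025 and 0.0025 m and z of tube_2_mid in the frame of nest_0 between -0.004 and 0.004 m and angle between the y axis of tube_2_mid and the x axis of nest_0, either way round below 0.035 rad) or (x of tube_2_mid in the frame of nest_1 between -0.0025 and 0.0025 m and y of tube_2_mid in the frame of nest_1 between -0.0025 and 0.0025 m and z of tube_2_mid in the frame of nest_1 between -0.004 and 0.004 m and angle between the y axis of tube_2_mid and the x axis of nest_1, either way round below 0.035 rad) or (x of tube_2_mid in the frame of nest_2 between -0.0025 and 0.0025 m and y of tube_2_mid in the frame of nest_2 between -0.0025 and 0.0025 m and z of tube_2_mid in the frame of nest_2 between -0.004 and 0.004 m and angle between the y axis of tube_2_mid and the x axis of nest_2, either way round below 0.035 rad))); the robot touches nothing.
It fails at once if a bystander (tape measure, pliers, calliper) is moved more than 3 cm (distance of any of tape_measure, pliers_red, calliper from where it was at the start of the episode above 0.03 m).
Of tube_0, tube_1, tube_2 only 2 to 3 are there at a start; the rules pass over those that are not, and their reading is None.
At some moment in a run one of long_bracket, short_bracket, tube_0, tube_1, tube_2 may be knocked a few centimetres aside while the robot is not near it.
It also fails if it takes over 208 s, if anything falls off the work surface, if the arm or the gripper's body presses on something with over 40 N, if the wrist force passes 120 N, or if a joint passes its speed limit or range.

## Working session

There is one attempt and no reset: what is moved stays moved. The work goes in short steps, each a Python script; the robot and the scene stay as the last script left them, time stands still between calls to the robot, and variables do not carry over. Pictures are saved under pics/ and viewed, about 12 in all and at most 16, crops included, and the job is handed in when it is done.

```bash
ls; mkdir -p pics; python3 - <<'E'
from workcell import env
import cv2,numpy as np
for n in("scene","top"):
    im=env.read_camera(n); cv2.imwrite(f"pics/{n}0.png",im[:,:,::-1])
    c=env.calibration(n); print(n,{k:np.round(v,4).tolist() for k,v in c.items()}, "cam at",(-np.array(c['R']).T@np.array(c['t'])).round(3))
print(env.read_t(),env.read_eef_rot(),env.read_tcp_pos(),env.read_grip_width())
E
```

```text
pics
scene {'fx': 560.5558, 'fy': 560.5558, 'cx': 309.3331, 'cy': 238.7388, 'k1': -0.0801, 'R': [[0.8207, -0.5713, -0.0076], [-0.3896, -0.5497, -0.7389], [0.418, 0.6094, -0.6737]], 't': [-0.4272, 0.1986, 1.5107]} cam at [-0.204 -1.056  1.161]
top {'fx': 584.0178, 'fy': 584.0178, 'cx': 315.6854, 'cy': 233.7344, 'k1': -0.1025, 'R': [[-0.029, -0.9996, -0.0021], [-0.9956, 0.0291, -0.0885], [0.0885, -0.0004, -0.9961]], 't': [-0.0176, 0.5117, 1.7102]} cam at [ 0.358 -0.032  1.749]
0.1 [-1.34486432 -0.96884592  0.97074095] [0.19691224 0.59265105 0.23061565] 1.0006398282373976
```

View pics/scene0.png

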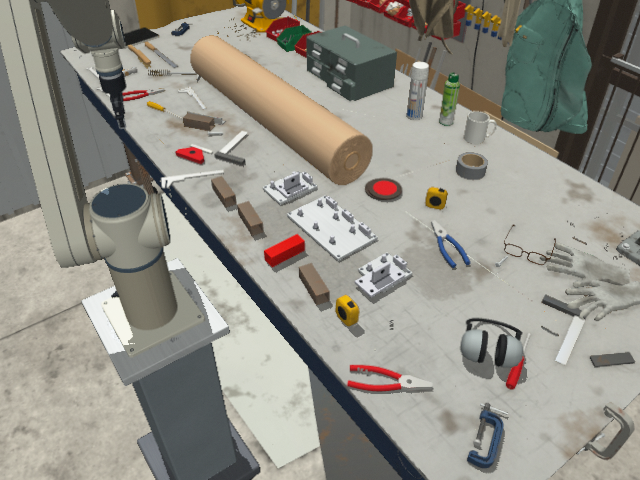

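View pics/top0.png

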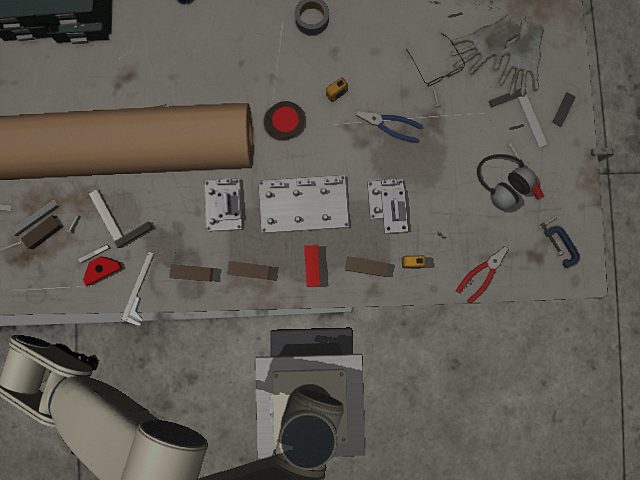

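The top view shows three brown legs at about (194,272), (252,270) and (369,267), with a red decoy at (315,266). The fixtures are at (224,204), (304,204) and (390,205). I'll zoom in on the fixtures.

```bash
python3 - <<'E'
import cv2
a=cv2.imread("pics/top0.png")[165:295,160:440]; cv2.imwrite("pics/c1.png",cv2.resize(a,(784,364),interpolation=cv2.INTER_CUBIC))
a=cv2.imread("pics/top0.png")[170:240,195:420]; cv2.imwrite("pics/c1.png",cv2.resize(a,None,fx=3.5,fy=3.5,interpolation=cv2.INTER_CUBIC))
a=cv2.imread("pics/scene0.png")[160:305,205:420]; cv2.imwrite("pics/c2.png",cv2.resize(a,None,fx=3.7,fy=3.7,interpolation=cv2.INTER_CUBIC))
E
```

```text
(no output)
```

View pics/c1.png

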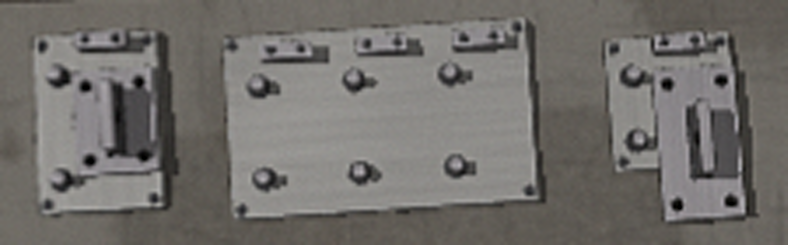

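View pics/c2.png

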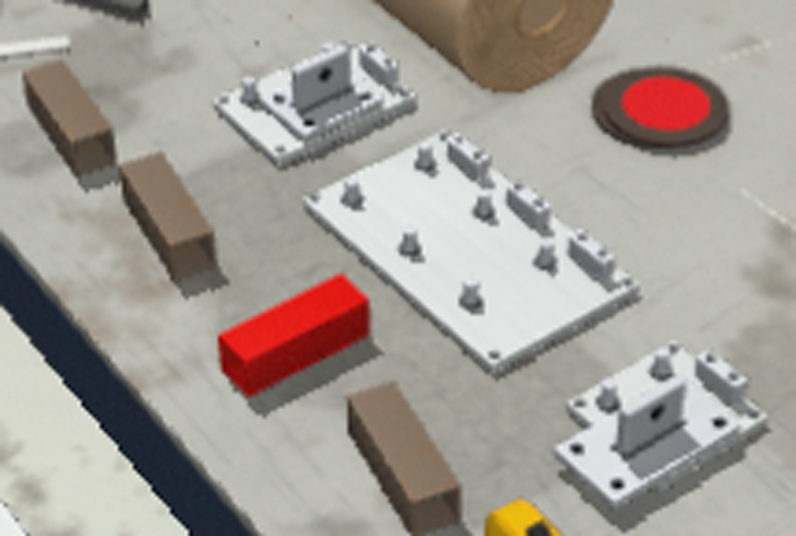

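Fixture axes are roughly world axes: stops are at the far (+x) end and dowels on the left (+y). The short bracket sits in the left (long) fixture and the long bracket in the right (short) fixture. Next come the helpers and measurements from both views.

```bash
cat > h.py <<'E'
import cv2, numpy as np
from scipy.spatial.transform import Rotation as Ro
from workcell import env
C={n:{k:np.array(v) for k,v in env.calibration(n).items()} for n in("scene","top")}
def K(c): return np.array([[c['fx'],0,c['cx']],[0,c['fy'],c['cy']],[0,0,1]],float)
def D(c): return np.array([c['k1'],0,0,0,0],float)
def ray(n,px):
    c=C[n]; u=cv2.undistortPoints(np.array(px,float).reshape(-1,1,2),K(c),D(c))[:,0]
    d=np.c_[u,np.ones(len(u))]@c['R']; return -c['R'].T@c['t'], d/np.linalg.norm(d,axis=1)[:,None]
def onz(n,px,z):
    o,d=ray(n,px); return (o+d*((z-o[2])/d[:,2])[:,None])[:,:2]
def proj(n,X):
    c=C[n]; return cv2.projectPoints(np.array(X,float).reshape(-1,1,3),cv2.Rodrigues(c['R'])[0],c['t'].astype(float),K(c),D(c))[0][:,0]
def tri(pa,pb):   # top px, scene px -> points, miss distance
    oa,da=ray("top",pa); ob,db=ray("scene",pb); out=[]
    for a,b in zip(da,db):
        s=np.linalg.lstsq(np.c_[a,-b],ob-oa,rcond=None)[0]; p,q=oa+a*s[0],ob+b*s[1]
        out.append([*((p+q)/2),np.linalg.norm(p-q)])
    return np.array(out)
def snap(img,p,q,w=3,lo=.12,hi=.88):  # strongest edge near segment p-q -> line (point,dir)
    g=cv2.GaussianBlur(img if img.ndim==2 else cv2.cvtColor(img,cv2.COLOR_RGB2GRAY),(0,0),.7).astype(np.float32)
    p,q=np.array(p,float),np.array(q,float); d=(q-p)/np.linalg.norm(q-p); nn=np.array([-d[1],d[0]])
    s=np.arange(-w,w+.01,.25); pts=[]
    for f in np.linspace(lo,hi,60):
        m=(p+f*(q-p)+s[:,None]*nn).astype(np.float32)
        gr=np.abs(np.gradient(cv2.remap(g,m[:,:1],m[:,1:],cv2.INTER_CUBIC)[:,0])); pts.append(m[gr.argmax()])
    l=cv2.fitLine(np.array(pts,np.float32),cv2.DIST_HUBER,0,.01,.01).ravel(); return l[2:],l[:2]
def quad(img,P,w=3):  # corners of the quadrilateral snapped to edges
    L=[snap(img,P[i],P[(i+1)%4],w) for i in range(4)]; out=[]
    for i in range(4):
        (a,u),(b,v)=L[i-1],L[i]; t=np.linalg.solve(np.c_[u,-v],b-a); out.append(a+t[0]*u)
    return np.array(out)
def rot(a):  # tool down, jaws opening along world angle a
    x=np.array([np.cos(a),np.sin(a),0]); y=np.array([0,0,-1.]); return Ro.from_matrix(np.c_[x,y,np.cross(x,y)]).as_rotvec()
E
python3 - <<'E'
from h import *
np.set_printoptions(suppress=True,precision=4)
top=cv2.imread("pics/top0.png")[:,:,::-1].copy(); sc=cv2.imread("pics/scene0.png")[:,:,::-1].copy()
ft=lambda P:(np.array(P)+.5)/3.5-.5+[195,170]; fs=lambda P:(np.array(P)+.5)/3.7-.5+[205,160]
T={'leg':[(224,40),(532,18),(541,198),(233,217)]}
q=quad(top,ft(T['leg'])); qs=quad(sc,fs([(445,133),(638,290),(495,365),(305,200)]))
print('legfix top px',q.round(1).tolist()); print(onz("top",q,.012)); print(onz("scene",qs,.012)); print(tri(q,qs))
print('longfix hand',onz("top",ft([(35,38),(160,31),(166,206),(42,213)]),.012))
print('shortfix hand',onz("top",ft([(605,40),(733,32),(613,170)]),.012))
for n,p in(('long',[(35,38),(42,213)]),('short',[(605,40),(613,170)])):
    a,u=snap(top,*ft(p)); X=onz("top",[a-20*u,a+20*u],.012); d=X[0]-X[1]; d*=np.sign(d[0]); print(n,'left edge',X,np.arctan2(d[1],d[0]))
print('webs L far/near, S far/near',tri(ft([(698,102),(706,173),(107,82),(117,153)]),fs([(681,380),(618,406),(350,44),(293,67)])))
# legs
hsv=cv2.cvtColor(top,cv2.COLOR_RGB2HSV); print('hsv leg',hsv[270,250],hsv[271,190],hsv[266,365],'table',hsv[290,200],hsv[240,250])
for P in([(25,70),(62,62),(113,133),(75,142)],[(122,165),(160,155),(215,232),(176,245)],[(347,395),(395,383),(460,485),(412,500)]):
    s=quad(sc,fs(P)); print('leg scene z.04',onz("scene",s,.04))
E
```

```text
legfix top px [[258.29998779296875, 180.6999969482422], [344.5, 175.5], [348.3999938964844, 226.1999969482422], [261.3999938964844, 232.0]]
[[ 0.6776  0.1359]
 [ 0.6857 -0.1245]
 [ 0.5317 -0.1308]
 [ 0.5218  0.1297]]
[[ 0.6672  0.1268]
 [ 0.6789 -0.1287]
 [ 0.5283 -0.134 ]
 [ 0.5174  0.1297]]
[[ 0.6781  0.1381  0.0002  0.0041]
 [ 0.6856 -0.124   0.0053  0.0033]
 [ 0.5317 -0.1307  0.0076  0.0012]
 [ 0.5203  0.1308  0.0101  0.0038]]
longfix hand [[0.6833 0.2986]
 [0.6859 0.19  ]
 [0.5341 0.1874]
 [0.5312 0.2941]]
shortfix hand [[ 0.6666 -0.1932]
 [ 0.6706 -0.3041]
 [ 0.5538 -0.1958]]
long left edge [[0.6687 0.2993]
 [0.5471 0.2977]] 0.013494311115986243
short left edge [[ 0.6593 -0.1933]
 [ 0.5383 -0.1981]] 0.03951801317085425
webs L far/near, S far/near [[ 0.6048 -0.2655  0.0581  0.0024]
 [ 0.5426 -0.2674  0.0686  0.0004]
 [ 0.6354  0.2268  0.0684  0.0042]
 [ 0.5727  0.2196  0.0739  0.0007]]
hsv leg [16 79 74] [12 77 73] [11 76 81] table [20 26 89] [16 30 95]
leg scene z.04 [[0.3881 0.4002]
 [0.4314 0.3947]
 [0.4175 0.2752]
 [0.3783 0.2817]]
leg scene z.04 [[0.3941 0.2285]
 [0.4363 0.2227]
 [0.4175 0.104 ]
 [0.3787 0.111 ]]
leg scene z.04 [[ 0.3996 -0.1188]
 [ 0.4396 -0.1253]
 [ 0.4169 -0.2446]
 [ 0.3779 -0.2346]]
```

```bash
python3 - <<'E'
from h import *
np.set_printoptions(suppress=True,precision=4)
top=cv2.imread("pics/top0.png")[:,:,::-1].copy()
ft=lambda P:(np.array(P)+.5)/3.5-.5+[195,170]
print('leg dowels far 2,1,0 near 2,1,0',onz("top",ft([(258,84),(351,78),(447,72),(261,178),(357,172),(454,165)]),.034))
print('long dowels',onz("top",ft([(56,75),(60,179)]),.034)); print('short dowels',onz("top",ft([(630,75),(636,139)]),.034))
hsv=cv2.cvtColor(top,cv2.COLOR_RGB2HSV); m=cv2.inRange(hsv,(5,55,55),(22,120,110)); m[:255]=0; m[285:]=0
for c in cv2.findContours(m,0,2)[0]:
    if cv2.contourArea(c)>200:
        r=cv2.minAreaRect(c); print(r, onz("top",[r[0]],.04))
def show(p,a):
    for k in(0,np.pi,-np.pi):
        print(p,round(a+k,2),np.round(x,2) if (x:=env.inverse_kinematics(p,rot(a+k))) is not None else None)
for p in((.574,-.266,.15),(.604,.223,.15),(.57,-.43,.15)): show(p,np.pi/2)
for p in((.404,.338,.1),(.4085,-.181,.1)): show(p,-.1)
E
```

```text
leg dowels far 2,1,0 near 2,1,0 [[ 0.6335  0.1046]
 [ 0.6363  0.0255]
 [ 0.639  -0.056 ]
 [ 0.5532  0.1037]
 [ 0.5559  0.0225]
 [ 0.5595 -0.0595]]
long dowels [[0.6467 0.2767]
 [0.5575 0.2743]]
short dowels [[ 0.632  -0.2113]
 [ 0.5772 -0.2142]]
((189.71725463867188, 272.3930969238281), (40.52619552612305, 13.61945915222168), 4.763641834259033) [[0.4063 0.3407]]
((247.91964721679688, 269.7477111816406), (40.9188346862793, 13.724925994873047), 7.352379322052002) [[0.4094 0.1689]]
((366.1734313964844, 265.8728332519531), (41.66366958618164, 13.533089637756348), 8.746162414550781) [[ 0.4107 -0.1774]]
(0.574, -0.266, 0.15) 1.57 [-0.45  0.53  1.67  0.    0.94 -2.02]
(0.574, -0.266, 0.15) 4.71 [-0.45  0.53  1.67 -0.    0.94  1.12]
(0.574, -0.266, 0.15) -1.57 [-0.45  0.53  1.67  0.    0.94  1.12]
(0.604, 0.223, 0.15) 1.57 [ 0.34  0.55  1.64  0.    0.96 -1.24]
(0.604, 0.223, 0.15) 4.71 [ 0.34  0.55  1.64 -0.    0.96  1.91]
(0.604, 0.223, 0.15) -1.57 [0.34 0.55 1.64 0.   0.96 1.91]
(0.57, -0.43, 0.15) 1.57 [-0.66  0.64  1.47 -0.    1.04 -2.23]
(0.57, -0.43, 0.15) 4.71 [-0.66  0.64  1.47 -0.    1.04  0.91]
(0.57, -0.43, 0.15) -1.57 [-0.66  0.64  1.47  0.    1.04  0.91]
(0.404, 0.338, 0.1) -0.1 [0.67 0.48 1.93 0.   0.74 0.77]
(0.404, 0.338, 0.1) 3.04 [ 0.67  0.48  1.93 -0.    0.74 -2.37]
(0.404, 0.338, 0.1) -3.24 [ 0.67  0.48  1.93 -0.    0.74 -2.37]
(0.4085, -0.181, 0.1) -0.1 [-0.44  0.39  2.1   0.    0.65 -0.34]
(0.4085, -0.181, 0.1) 3.04 None
(0.4085, -0.181, 0.1) -3.24 None
```

```bash
cat >> h.py <<'E'
ZT=.16
def F(): return np.array(env.read_wrist_force())
def tcp(): return np.array(env.read_tcp_pos())
def guarded(d,maxd,thr,step=.001,v=.04):
    d=np.array(d,float); f0=F(); p=tcp(); n=0; fr=0
    while n*step<maxd:
        n+=1; env.line_to(p+d*step*n,velocity=v); fr=-(F()-f0)@d
        if fr>thr: break
    print('  guarded',d.round(2),'moved %.1f mm f=%.1f N at'%(1000*n*step,fr),tcp().round(4)); return fr>thr
def pick(x,y,z,a,opening,force=60,zt=ZT):
    env.move_gripper(opening); env.reach([x,y,zt],rot(a)); env.line_to([x,y,z],velocity=.12)
    f=F(); env.move_gripper(0,force); g=env.read_grip_width(); env.line_to([x,y,zt],velocity=.2)
    print('pick f',f.round(1),'grip',round(g,3),'after lift',round(env.read_grip_width(),3),'t',env.read_t())
def seat(hx,hy,yaw,z,rel,off=(.009,.007),zt=ZT,thr=14):
    """bring a held part over its nest, lower to contact, push to the dowels (+y) and stop (+x), let go"""
    ex=np.array([np.cos(yaw),np.sin(yaw),0]); ey=np.array([-np.sin(yaw),np.cos(yaw),0]); a=yaw-np.pi/2
    s=np.array([hx,hy,0])-off[0]*ex-off[1]*ey
    env.reach([s[0],s[1],zt],rot(a)); env.line_to([s[0],s[1],z+.006],velocity=.12)
    ok=[guarded([0,0,-1],.012,5)]; env.line_to(tcp()+[0,0,.0007],velocity=.03)
    ok+=[guarded(ey,.018,thr),guarded(ex,.022,thr),guarded(ey,.004,5)]
    p=tcp()-[hx,hy,0]; print('seat ok',ok,'TCP from nominal home x %.4f y %.4f z %.4f'%(p@ex,p@ey,p[2]),'yaw',yaw)
    w=env.read_grip_width(); env.move_gripper(w+rel); q=tcp(); env.line_to([q[0],q[1],zt],velocity=.2); print('t',env.read_t(),F().round(1))
E
python3 - <<'E'
from h import *
A=-np.pi/2
print(proj("top",[[.57,-.43,0]]))
pick(.574,-.266,.029,A+.035,.5)
env.reach([.57,-.43,ZT],rot(A)); env.line_to([.57,-.43,.025],velocity=.15); t=env.read_t(); guarded([0,0,-1],.014,5); print('dt',env.read_t()-t)
env.move_gripper(.5); env.line_to([.57,-.43,ZT],velocity=.2); print(env.read_t(),F())
pick(.604,.223,.029,A+.07,.5)
cv2.imwrite("pics/top1.png",env.read_camera("top")[:,:,::-1])
E
python3 -c "
import cv2
a=cv2.imread('pics/top1.png')[165:295,160:480]; cv2.imwrite('pics/c3.png',cv2.resize(a,(800,325),interpolation=cv2.INTER_CUBIC))"
```

```text
[[446.22173555 211.18774992]]
pick f [ 0.7 -0.2  0.4] grip 0.134 after lift 0.134 t 6.3083
  guarded [ 0.  0. -1.] moved 9.0 mm f=8.5 N at [ 0.5709 -0.4305  0.018 ]
dt 2.25
11.5833 [ 0.72085081 -0.23930918 -0.48366941]
pick f [-0.2  0.5  0.9] grip 0.129 after lift 0.131 t 16.5667
```

View pics/c3.png

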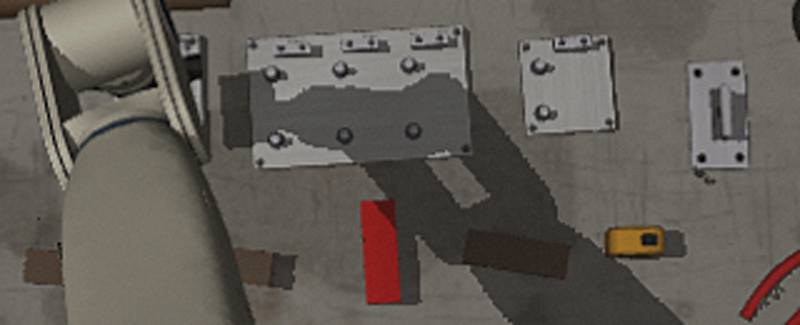

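Both grasps held. The long bracket is parked around crop (718,115) and the short fixture is now clear, so I'll re-measure it and seat the short bracket.

```bash
python3 - <<'E'
from h import *
np.set_printoptions(suppress=True,precision=4)
top=cv2.imread("pics/top1.png")[:,:,::-1].copy(); f=lambda P:(np.array(P)+.5)/2.5-.5+[160,165]
q=quad(top,f([(519,40),(611,37),(616,131),(527,134)]),2.5); X=onz("top",q,.012); print(X)
ang=lambda d:np.arctan2(d[1],d[0])
print('yaws',ang(X[0]-X[3]),ang(X[1]-X[2]),ang(X[0]-X[1])-np.pi/2,ang(X[3]-X[2])-np.pi/2,X.mean(0))
d=onz("top",f([(540,66),(543,112)]),.034); print('dowels',d)
seat(.606,-.2535,.035,.030,.15)
pick(.5705,-.4305,.018,-np.pi/2,.5)
cv2.imwrite("pics/top2.png",env.read_camera("top")[:,:,::-1])
a=cv2.imread('pics/top2.png')[165:295,160:480]; cv2.imwrite('pics/c4.png',cv2.resize(a,(800,325),interpolation=cv2.INTER_CUBIC))
E
```

```text
[[ 0.6668 -0.1931]
 [ 0.6661 -0.2992]
 [ 0.5583 -0.3039]
 [ 0.5539 -0.1975]]
yaws 0.03947123542937389 0.04317068710386422 -0.006728643864731154 0.04097100274177867 [ 0.6113 -0.2484]
dowels [[ 0.6319 -0.2144]
 [ 0.5767 -0.2158]]
  guarded [ 0.  0. -1.] moved 8.0 mm f=12.7 N at [ 0.5981 -0.2612  0.0301]
  guarded [-0.03  1.    0.  ] moved 8.0 mm f=18.8 N at [ 0.5983 -0.257   0.0313]
  guarded [1.   0.03 0.  ] moved 12.0 mm f=14.6 N at [ 0.605  -0.2571  0.0307]
  guarded [-0.03  1.    0.  ] moved 3.0 mm f=5.7 N at [ 0.6048 -0.2568  0.0312]
seat ok [np.True_, np.True_, np.True_, np.True_] TCP from nominal home x -0.0013 y -0.0033 z 0.0312 yaw 0.035
t 28.6833 [-0.2 -0.6  0.3]
pick f [ 0.8 -0.2  0.3] grip 0.132 after lift 0.135 t 32.3333
```

View pics/c4.png

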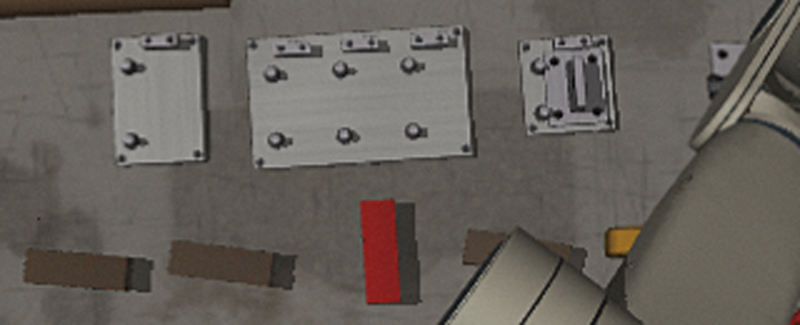

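The short bracket is in its fixture at crop (580,85), and the long fixture is now clear. I'll measure it and seat the long bracket.

```bash
python3 - <<'E'
from h import *
np.set_printoptions(suppress=True,precision=4)
top=cv2.imread("pics/top2.png")[:,:,::-1].copy(); f=lambda P:(np.array(P)+.5)/2.5-.5+[160,165]
q=quad(top,f([(111,39),(205,36),(206,160),(119,165)]),2.5); X=onz("top",q,.012); print(X)
ang=lambda d:np.arctan2(d[1],d[0])
print('yaws',ang(X[0]-X[3]),ang(X[1]-X[2]),ang(X[0]-X[1])-np.pi/2,ang(X[3]-X[2])-np.pi/2,X.mean(0))
d=onz("top",f([(127,66),(131,140)]),.034); print('dowels',d)
seat(.603,.2345,.024,.030,.15)
env.reach([.45,.45,.3],rot(-np.pi/2))
top=env.read_camera("top"); sc=env.read_camera("scene")
cv2.imwrite("pics/top3.png",top[:,:,::-1]);cv2.imwrite("pics/scene3.png",sc[:,:,::-1])
a=top[170:240,196:246];b=top[170:240,363:413]; z=lambda a:cv2.resize(a,None,fx=6,fy=6,interpolation=cv2.INTER_CUBIC)
cv2.imwrite('pics/c5.png',np.hstack([z(a),z(b)])[:,:,::-1])
E
```

```text
[[0.6857 0.2995]
 [0.6773 0.1927]
 [0.5338 0.1895]
 [0.5327 0.2973]]
yaws 0.014091128795362147 0.022496337115415634 -0.07910985818140559 0.010011119329550233 [0.6074 0.2447]
dowels [[0.6466 0.2771]
 [0.5577 0.2734]]
  guarded [ 0.  0. -1.] moved 7.0 mm f=9.4 N at [0.595  0.2276 0.0309]
  guarded [-0.02  1.    0.  ] moved 12.0 mm f=16.2 N at [0.5947 0.2365 0.0316]
  guarded [1.   0.02 0.  ] moved 15.0 mm f=16.0 N at [0.6052 0.2363 0.0312]
  guarded [-0.02  1.    0.  ] moved 1.0 mm f=5.1 N at [0.6048 0.2365 0.0313]
seat ok [np.True_, np.True_, np.True_, np.True_] TCP from nominal home x 0.0018 y 0.0019 z 0.0313 yaw 0.024
t 46.0 [ 0.3 -0.7 -0. ]
```

View pics/c5.png

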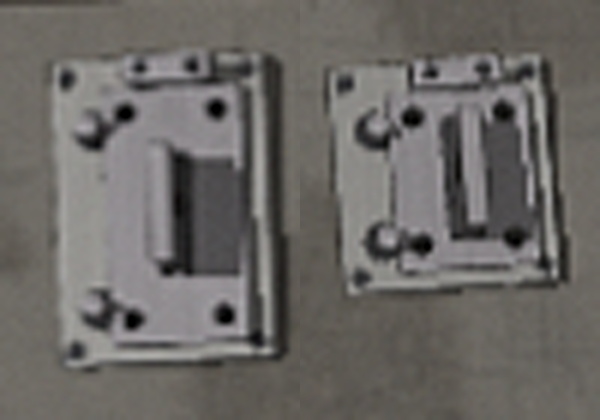

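Both brackets look home: plates touch dowels and stops, long at (175,225) and short at (465,180). Next the legs, starting with the right one into nest 0.

```bash
cat >> h.py <<'E'
def legs(top):
    hsv=cv2.cvtColor(top,cv2.COLOR_RGB2HSV); m=cv2.inRange(hsv,(5,55,30),(22,130,110)); m[:253]=0; m[287:]=0; out=[]
    for c in cv2.findContours(m,0,2)[0]:
        if cv2.contourArea(c)>250:
            (ctr,wh,_)=r=cv2.minAreaRect(c); b=onz("top",cv2.boxPoints(r),.04); e=[b[1]-b[0],b[2]-b[1]]; e=max(e,key=np.linalg.norm)
            e=e*np.sign(e[1]); x,y=onz("top",[ctr],.04)[0]; out.append((x,y,np.arctan2(-e[0],e[1]),np.linalg.norm(e),min(wh)*.003))
    return sorted(out,key=lambda l:l[1])
def nest(k,yaw=.035,c=(.597,-.0025)):
    return c[0]-np.sin(yaw)*.082*(k-1), c[1]+np.cos(yaw)*.082*(k-1)
E
python3 - <<'E'
from h import *
top=cv2.imread("pics/top3.png")[:,:,::-1].copy()
L=legs(top); print(np.round(L,3))
x,y,a,l,w=L[0]
assert abs(y+.177)<.02 and abs(l-.12)<.012
pick(x-.002,y-.003,.006,a,.7)
hx,hy=nest(0); print(hx,hy)
seat(hx,hy,.035,.018,.12)
top=env.read_camera("top"); cv2.imwrite("pics/top4.png",top[:,:,::-1]); print(np.round(legs(top),3))
cv2.imwrite('pics/c6.png',cv2.resize(top[165:295,160:480],(800,325),interpolation=cv2.INTER_CUBIC)[:,:,::-1])
E
```

```text
[[ 0.41  -0.177 -0.189  0.122  0.042]
 [ 0.409  0.168 -0.158  0.122  0.041]
 [ 0.406  0.337 -0.112  0.127  0.041]]
pick f [ 0.7  0.6 -0.3] grip 0.462 after lift 0.46 t 52.6417
0.5998694140775556 -0.08444978012692607
  guarded [ 0.  0. -1.] moved 7.0 mm f=12.1 N at [ 0.5919 -0.0919  0.0188]
  guarded [-0.03  1.    0.  ] moved 8.0 mm f=16.8 N at [ 0.5918 -0.0867  0.0196]
  guarded [1.   0.03 0.  ] moved 12.0 mm f=16.1 N at [ 0.5988 -0.0865  0.0191]
  guarded [-0.03  1.    0.  ] moved 2.0 mm f=6.9 N at [ 0.5987 -0.0865  0.0193]
seat ok [np.True_, np.True_, np.True_, np.True_] TCP from nominal home x -0.0012 y -0.0020 z 0.0193 yaw 0.035
t 64.0167 [ 0.2 -0.  -0.3]
[[ 0.409  0.168 -0.158  0.123  0.041]
 [ 0.406  0.338 -0.112  0.126  0.041]]
```

View pics/c6.png

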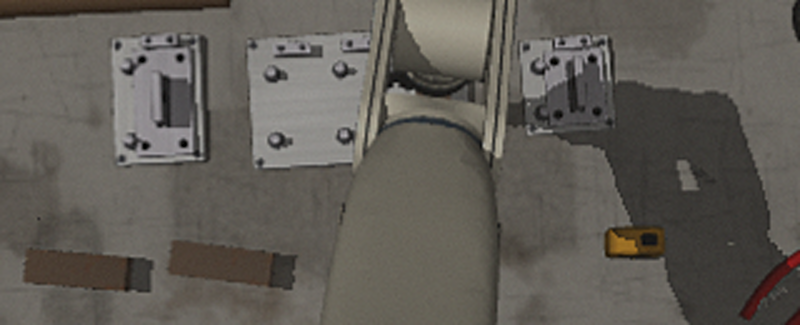

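The right leg was seated with contacts where I expected them. The other two legs haven't moved, so I'll load them the same way.

```bash
python3 - <<'E'
from h import *
for k,y0 in((1,.168),(2,.338)):
    L=legs(env.read_camera("top")); c=[l for l in L if abs(l[1]-y0)<.03]; print(np.round(L,3))
    if not c: print('missing'); break
    x,y,a,l,w=c[0]; assert abs(l-.12)<.012
    pick(x-.002,y-.003,.006,a,.7); g=env.read_grip_width()
    if abs(g-.46)>.06: print('bad grip'); break
    seat(*nest(k),.035,.018,.12)
env.reach([.45,.45,.3],rot(-np.pi/2)); 
top=env.read_camera("top"); sc=env.read_camera("scene")
cv2.imwrite("pics/top5.png",top[:,:,::-1]);cv2.imwrite("pics/scene5.png",sc[:,:,::-1])
cv2.imwrite('pics/c7.png',cv2.resize(top[168:240,195:415],None,fx=3.6,fy=3.6,interpolation=cv2.INTER_CUBIC)[:,:,::-1])
cv2.imwrite('pics/c8.png',cv2.resize(sc[160:305,205:420],None,fx=3.7,fy=3.7,interpolation=cv2.INTER_CUBIC)[:,:,::-1])
E
```

```text
[[ 0.409  0.168 -0.156  0.122  0.041]
 [ 0.406  0.338 -0.109  0.126  0.041]]
pick f [-0.1  0.8  0.7] grip 0.462 after lift 0.461 t 68.2417
  guarded [ 0.  0. -1.] moved 7.0 mm f=11.5 N at [ 0.5891 -0.0098  0.0188]
  guarded [-0.03  1.    0.  ] moved 8.0 mm f=18.0 N at [ 0.589  -0.0047  0.0196]
  guarded [1.   0.03 0.  ] moved 10.0 mm f=14.6 N at [ 0.5936 -0.0047  0.0191]
  guarded [-0.03  1.    0.  ] moved 2.0 mm f=10.2 N at [ 0.5936 -0.0045  0.0193]
seat ok [np.True_, np.True_, np.True_, np.True_] TCP from nominal home x -0.0035 y -0.0019 z 0.0193 yaw 0.035
t 78.6833 [ 0.2  0.2 -0.9]
[[ 0.406  0.337 -0.103  0.128  0.041]]
pick f [-0.   0.2 -0.1] grip 0.462 after lift 0.458 t 83.0917
  guarded [ 0.  0. -1.] moved 7.0 mm f=14.1 N at [0.5862 0.0722 0.0189]
  guarded [-0.03  1.    0.  ] moved 7.0 mm f=15.3 N at [0.5861 0.0771 0.0195]
  guarded [1.   0.03 0.  ] moved 6.0 mm f=14.5 N at [0.5878 0.077  0.0192]
  guarded [-0.03  1.    0.  ] moved 2.0 mm f=8.2 N at [0.5878 0.0772 0.0193]
seat ok [np.True_, np.True_, np.True_, np.True_] TCP from nominal home x -0.0064 y -0.0020 z 0.0193 yaw 0.035
t 92.4583 [ 0.2 -0.5 -0.1]
```

View pics/c7.png

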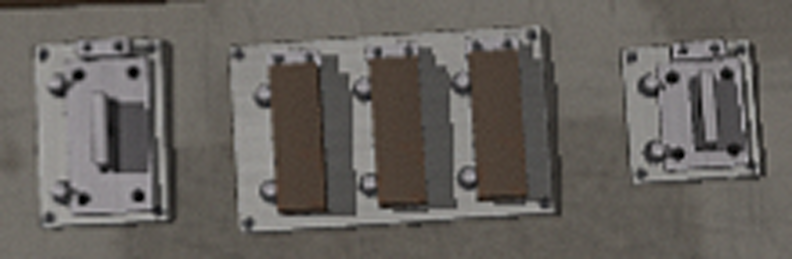

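View pics/c8.png

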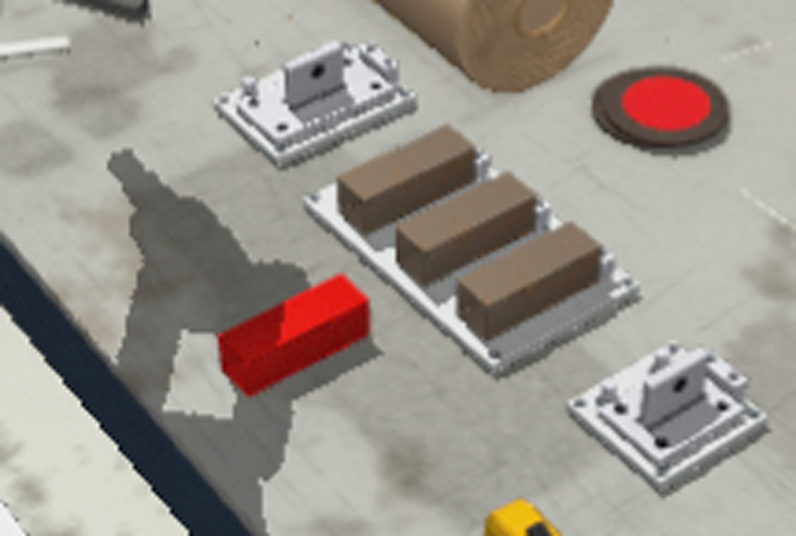

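All five parts appear home in both views. A numerical check: leg far ends and sides against the dowels and stops.

```bash
python3 - <<'E'
from h import *
np.set_printoptions(suppress=True,precision=4)
top=cv2.imread("pics/top5.png")[:,:,::-1].copy(); f=lambda P:(np.array(P)+.5)/3.6-.5+[195,168]
yaw=.035; Rm=np.array([[np.cos(yaw),np.sin(yaw)],[-np.sin(yaw),np.cos(yaw)]])
for k,P in((2,[(269,66),(319,64),(325,211),(279,213)]),(1,[(368,59),(417,57),(426,204),(377,206)]),(0,[(468,53),(519,50),(527,199),(477,201)])):
    X=onz("top",quad(top,f(P),2.5),.052); fx=(X-np.array(nest(k)))@Rm.T
    print('nest',k,'far end x %.4f (60) sides y %.4f %.4f'%(fx[:2,0].mean(),fx[[0,3],1].mean(),fx[[1,2],1].mean()),'yaws',[round(float(np.arctan2(*(X[i]-X[j])[::-1])),3) for i,j in((0,3),(1,2))])
for n,P,yw in(('long',[(68,68),(150,62),(155,208),(74,213)],.024),('short',[(658,62),(744,60),(752,163),(663,170)],.035)):
    X=onz("top",quad(top,f(P),2.5),.022); print(n,X.tolist(),'mean',X.mean(0),'size',np.linalg.norm(X[0]-X[3]),np.linalg.norm(X[0]-X[1]),'yaws',[round(float(np.arctan2(*(X[i]-X[j])[::-1])),3) for i,j in((0,3),(1,2))])
E
```

```text
nest 2 far end x 0.0626 (60) sides y 0.0190 -0.0241 yaws [0.038, 0.049]
nest 1 far end x 0.0625 (60) sides y 0.0191 -0.0220 yaws [0.043, 0.041]
nest 0 far end x 0.0642 (60) sides y 0.0203 -0.0218 yaws [0.034, 0.037]
long [[0.6668105964955431, 0.27166144349007026], [0.6661017630314523, 0.1986613854648554], [0.5401052197178218, 0.1950329075863613], [0.5423005280640374, 0.27327732717134595]] mean [0.6038 0.2347] size 0.12452055340741802 0.07300349934465164 yaws [-0.013, 0.029]
short [[0.6615015273849458, -0.22448721933733423], [0.6435933294952119, -0.29916846617185616], [0.5764928669482777, -0.3013301855843349], [0.5475263218937663, -0.21526990290476317]] mean [ 0.6073 -0.2601] size 0.11434730599788853 0.07679838657430678 yaws [-0.081, 0.032]
```

Contacts agree between nests (y within 0.1 mm, z the same), but the camera edges of the brackets are noisy. I'll confirm with light nudges from outside using the fingertips: every −x end, plus the −y side of both brackets.

```bash
python3 - <<'E'
from h import *
def nudge(h,yaw,ax,ay,z,d,op,maxd=.026):
    ex=np.array([np.cos(yaw),np.sin(yaw),0]); ey=np.array([-np.sin(yaw),np.cos(yaw),0]); s=np.array([*h,0])+ax*ex+ay*ey
    env.move_gripper(op); env.reach([s[0],s[1],.15],rot(yaw-np.pi/2)); env.line_to([s[0],s[1],z],velocity=.2)
    u=ex if d=='x' else ey; f0=F(); p=tcp(); tr=[]
    for n in range(1,int(maxd/.001)+1):
        env.line_to(p+u*.001*n,velocity=.05); fr=-(F()-f0)@u; tr.append((round(float((tcp()-[*h,0])@u)*1000,1),round(float(fr),1)))
        if fr>13: break
    q=tcp()-u*.006; env.line_to(q,velocity=.1); env.line_to([q[0],q[1],.15],velocity=.25)
    print(d,'contact trace (mm from home, N)',tr[-6:],'t',round(env.read_t(),1))
S=(.605,-.2568); L=(.604,.2365)
nudge(S,.035,0,-.062,.017,'y',0); nudge(S,.035,-.070,0,.017,'x',0)
for k in(0,1,2):
    h=nest(k); nudge((h[0],h[1]-.002),.035,-.084,0,.024,'x',.25)
nudge(L,.024,0,-.062,.017,'y',0); nudge(L,.024,-.090,0,.017,'x',0)
env.reach([.40,.45,.3],rot(-np.pi/2)); env.move_gripper(.5)
top=env.read_camera("top"); cv2.imwrite("pics/top6.png",top[:,:,::-1])
cv2.imwrite('pics/c9.png',cv2.resize(top[168:300,195:495],None,fx=2.6,fy=2.6,interpolation=cv2.INTER_CUBIC)[:,:,::-1])
E
```

```text
y contact trace (mm from home, N) [(-43.3, -0.8), (-42.3, 0.1), (-42.0, 4.4), (-41.8, 7.6), (-41.7, 10.8), (-41.5, 13.9)] t 105.2
x contact trace (mm from home, N) [(-55.0, 0.5), (-54.3, 1.0), (-54.1, 5.2), (-54.0, 10.2), (-54.0, 12.1), (-53.9, 15.1)] t 112.3
x contact trace (mm from home, N) [(-70.6, 1.3), (-70.6, 4.0), (-70.6, 7.8), (-70.6, 11.4), (-70.5, 12.8), (-70.5, 16.5)] t 119.6
x contact trace (mm from home, N) [(-71.3, 0.2), (-70.7, 1.3), (-70.7, 6.0), (-70.7, 7.8), (-70.7, 10.3), (-70.7, 13.6)] t 126.2
x contact trace (mm from home, N) [(-71.3, 0.9), (-70.9, 2.2), (-70.9, 5.1), (-70.9, 7.9), (-70.9, 10.5), (-70.9, 13.6)] t 132.8
y contact trace (mm from home, N) [(-43.1, -0.4), (-42.1, 0.1), (-41.7, 3.4), (-41.5, 8.9), (-41.4, 12.7), (-41.2, 16.2)] t 141.5
x contact trace (mm from home, N) [(-76.9, -0.4), (-76.5, 2.4), (-76.1, 4.1), (-76.1, 7.8), (-76.0, 11.1), (-75.9, 13.8)] t 148.2
```

View pics/c9.png

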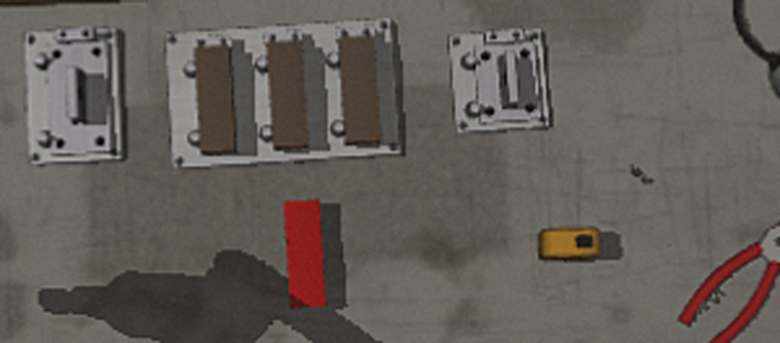

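All the contacts were hard, and the leg ends agree within 0.4 mm. The picture shows every part home and the tape measure and pliers unmoved. I'm handing in now.

```bash
python3 - <<'E'
from workcell import env
print(env.read_t(),env.read_wrist_force()); env.job_done()
E
```

```text
149.825 [ 0.07935066 -0.4119288   0.22314496]
the job is handed in; nothing more can be done
```

I swapped the two brackets, using a free spot on the table to park the long one. I also loaded all three legs into nests 0, 1 and 2, pushed every part home under force control, and handed the job in at about 150 s of the 208 s allowed.

**Checks that agreed:**
- **Nudges:** I pushed lightly from outside on all five −x ends and on both brackets' −y sides. Each met a hard stop at 13–17 N and moved under 1 mm.
- **Leg positions:** the three leg ends lined up with each other within 0.4 mm. Against the dowels, the contact positions agreed within 0.1 mm.
- **Last top view:** all five parts were in place, with the tape measure and pliers where they started. I didn't check the calliper specifically in the last picture, but the arm never worked near it.
- **At hand-in:** the arm was clear of everything and the wrist force was about zero.

**Checks that disagreed:**
- **Bracket edges:** the edge fits from the camera were too noisy to use for the brackets' angle and size, so I relied on the contact results.
- **Leg angle:** the fitted edges gave 0.034–0.049 rad in world axes, against about 0.035 rad for the fixture.
- **Contact against camera:** contact positions differed from the camera estimates by about 2–4 mm, or 6 mm along the leg in nest 2. Most of that leg difference comes from where I gripped it.
- **Heights from two views:** heights found by comparing the two views scattered by up to about 12 mm (at a fixture corner), but the heights felt on contact matched the given ones within about 2 mm.

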